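# Stow the specimen jar and shut the cooling box

### The arm

A 6-joint arm with a two-finger parallel gripper is mounted at the origin on the work surface. World frame = base frame: x ahead of the robot, y to its left, z up, the work surface at z = 0. Lengths are in m, angles in rad, forces in N, time in s.
With the tool pointing down it reaches from about 0.25 to 0.775 m from the base axis. Payload 4 kg.
Tool frame: the origin (TCP) lies midway between the tips of the shut fingers; the grasp point (between the pads) lies 19 mm behind it; z points along the fingers, y is the line along which they close (so a half turn about z gives the same grasp; the last joint's range is limited). The gripper opens to 94 mm and grips with 3 to 60 N. Pads are 16 mm wide; open, the fingers measure 119 mm over their backs; the gripper's body (75 mm by 177 mm) begins 78 mm behind the grasp point.
Start: joints at [-1.422, 0.087, 1.371, -0, 1.684, -0.103], TCP at [0.137, -0.533, 0.206] pointing down, gripper open.
Joint ranges: [-3.1, 3.1], [-0.76, 2.03], [0.27, 2.55], [-1.08, 4.22], [0.17, 2.65], [-2.57, 2.57]. Speed limits (rad/s): [2.79, 2.79, 3.14, 3.14, 3.14, 3.14].

### API

Orientations are given as [roll, pitch, yaw] about the fixed x, y, z axes, in that order (R = Rz(yaw) Ry(pitch) Rx(roll)).
In Python, from bench import get_obs, snapshot, close_job gives the robot as it stands. The module is installed in compiled form; this text tells all that it offers.
- The arm moves only by the tool drive_tool, never from a script. Its argument "commands" is a list of rows, each a list of 6 numbers: the shift along the tool's x, y, z in units of 0.04 m (1.0 is 0.04 m), then the turn, a rotation vector about the tool's x, y, z in units of 0.1 rad (1.0 is 0.1 rad). In form: [[dx, dy, dz, wx, wy, wz], ...]. A call has 1 to 20 rows; each row shifts and turns the commanded pose from where the row before left it, along the tool's axes as they then stand; what a row does not reach is not made up. A row lasts 1/8 s, in which the tool goes at most 62.5 mm and 10.7 degrees, less where a joint would pass 70% of its speed; a pose out of reach is approached as far as the arm can. A call with a number of a shift or a turn outside -1 to 1 is refused whole. A call with a gripper value outside its range is refused whole. "gripper" is the closure, from 0 (fully open) to 1 (shut), set as the call begins (left out, the last holds). The fingers move at their own pace and stop on an object; the grip force is fixed at half the most. Time passes only in rows, so rows that do not move let the fingers close. It gives the time, the measured TCP pose, the force, the opening and the grip force at its end, in the units of the state.
- get_obs(): the state, without advancing time (a new reading comes with each control period).
- snapshot(name): name is "scene" or "side" or "wrist"; returns a dict with "image" (480x640x3 uint8, blue, green, red), "range_z" (480x640 float32, m along the optical axis (not along the pixel's ray), 0 where there is no reading), "fx", "fy", "cx", "cy" (pixels), "rvec" (rotation vector, rad) and "tvec" (3), from world to camera coordinates, as OpenCV has them. Camera axes: x right, y down, z forward; pixel columns grow to the right and rows downward; lengths in m; the calibration is good to about 2 mm. A picture is of the moment at which its call begins.
- close_job(): hands the job in; it is judged then, once.
The state is a dict: "time": time; "joint_positions": joint angles; "qvel": joint speeds; "joint_torque": joint torques, N m; "tool_pos": TCP position; "ee_rot": TCP orientation; "wrist_force": force on the tool from outside, world axes, zero at the start; "wrist_torque": the same for the moment, N m; "width": finger opening in m; "finger_force": force on a finger pad.
Only numpy, scipy, OpenCV 4.12 (cv2) and the standard library are available. Lean on these libraries where they do the work, as an engineer would, in place of code of your own. Each camera call takes 0.05 s, during which the arm holds its last target. There are 200 camera calls.

### The job

Put the small specimen jar from the bench upright into the round seat inside the cooling box, let go of it, then push the box's sliding hatch along its track until it closes against the rubber seal strip at the end of the frame and stays pressed on it. Shut it firmly but gently: stop pushing soon after you feel the seal resist (about 12 N of push in all, never more than 18 N). Do not tip the jar over, and leave the bottle, the beaker and the other things on the bench alone.

Things in the scene. Friction and masses are not known exactly. Their poses are not given: they have to be found in the camera images.
- jar: specimen jar to be stowed, loose on the bench at the start: clear round body 38 mm across with a white screw cap 40 mm across; 75 mm tall in all, the cap is the top 19 mm. About 90 g. Origin: centre of its underside, z up.
- case: white cooling box, fixed to the bench: 180 mm (its x) by 340 mm (its y), top plate 125 mm above the bench. Origin: centre of its underside; x away from the robot at yaw 0, y is the way the hatch closes. Open well in the top, x -60 to 60 mm, y 20 to 124 mm, down to an insert 60 mm above the bench. On the top two track rails along y (x = +-76 to +-88 mm), 14 mm tall.
- end_frame (a point): middle of the face of the end frame (a 14 mm tall bar across the track), at case y = 158 mm, 139 mm above the bench. On its -y side a black rubber seal strip, full width, 10 mm tall. The strip is adjustable and not reported: its face stands anywhere from 8 to 30 mm before this point. It springs, 4 N per mm over at most 8 mm; more than 13 N on it damages it.
- seat (a point): centre of the floor of the round seat in the well: a hole 47 mm across and 13 mm deep in the insert, floor 47 mm above the bench, at x = 0, y = 72 mm of the case. The jar's underside stands on it; the hatch then clears the cap by 5 mm.
- hatch: grey sliding hatch on the box, open at the start (leading edge 100 to 165 mm short of the seal): panel 148 mm (x) by 140 mm (y), 8 mm thick, underside 127 mm above the bench; slides only along the case's y. Origin: centre of its underside; axes as the case's. Leading edge 70 mm ahead (+y). Sliding takes 6 N of track friction (plus 8 N per m/s); the same friction holds it where left, against up to 6 N from the seal.
- hatch_grip (a point): middle of the top of the hatch's upright grip bar, 45 mm above the hatch's origin: the bar is 70 mm along the case's x, 14 mm thick along y (7 mm either side of this point), and rises 37 mm from the panel.
- flask: bystander: amber bottle with white cap, 54 mm across, 150 mm tall, loose. Origin: centre of its underside.
- beaker: bystander: empty glass beaker, 72 mm across, 85 mm tall, loose. Origin: centre of its underside.
- dropper: bystander: small white dropper bottle, 36 mm across, 70 mm tall, behind the cooling box. Origin: centre of its underside.
- tape: bystander: roll of tape lying flat, 68 mm across, 20 mm tall. Origin: centre of its underside.
- marker: bystander: black marker pen lying on the bench, 14 mm thick, about 120 mm long along its x. Origin: under its middle.
There are look-alikes about, which are no part of the job. What is shaped like the jar but blue is not meant.

How it is judged:
On the way, in this order (a step that is already met when the one before it is completed fails the run):
1. the jar stands upright in the round seat and is let go (horizontal distance between jar and seat below 0.008 m and distance between jar and seat below 0.01 m and angle between jar's own z axis and vertical below 0.12 rad and contact force between the fingers and jar below 0.1 N), for 0.2 s.
2. the hatch is pushed against the seal (contact force between hatch and case above 4 N), for 0.2 s.
At the end, for the whole second after the job is handed in: The jar stands upright (within 0.12 rad) in the seat, its underside within 8 mm sideways and 10 mm in all of the seat's centre; the hatch rests against the seal strip and, left alone, still presses on it with more than 3 N (it was pushed on with more than 4 N at the seal) (horizontal distance between jar and seat below 0.008 m and distance between jar and seat below 0.01 m and angle between jar's own z axis and vertical below 0.12 rad and contact force between hatch and case above 3 N and linear speed of hatch below 0.01 m/s); the robot touches nothing.
It fails at once if the hatch is rammed: more than 13 N on the seal (contact force between hatch and case above 13 N).
It fails at once if the jar is tipped over (angle between jar's own z axis and vertical above 0.7 rad).
It fails at once if a bystander is knocked over or shoved more than 40 mm (angle between any of flask, beaker, dropper's own z axis and vertical above 0.5 rad or distance of any of flask, beaker, dropper, tape, marker from where it was at the start of the episode above 0.04 m).
It also fails if it takes over 58 s, if anything falls off the work surface, if the arm or the gripper's body presses on something with over 40 N, if the wrist force passes 120 N, or if a joint passes its speed limit or range.

## Working session

There is one attempt and no reset: what is moved stays moved. The work goes in short steps, Python scripts to look and compute and a tool call to move; the robot and the scene stay as the last step left them, time stands still between calls to the robot, and variables do not carry over. Pictures are saved under pics/ and viewed, at most 10 in all, crops included, and the job is handed in when it is done.

Besides the shell and the picture viewer there is one more tool, called as a command line: name --pt "numbers of a row" for each row, then --argument value for the rest. drive_tool: Moves the arm, as the interface text tells. Its arguments: {"type":"object","properties":{"commands":{"type":"array"},"gripper":{"type":"number"}},"required":["commands"]}

```bash
mkdir -p pics
cat > h.py <<'E'
import numpy as np, cv2
from bench import get_obs, snapshot, close_job
def world(s,u,v):
    "world point of pixel using range"
    z=s['range_z'][int(v),int(u)]; R=cv2.Rodrigues(np.array(s['rvec'],float))[0]
    p=np.array([(u-s['cx'])/s['fx']*z,(v-s['cy'])/s['fy']*z,z]); return R.T@(p-np.ravel(s['tvec']))
def cloud(s):
    z=s['range_z']; v,u=np.indices(z.shape); R=cv2.Rodrigues(np.array(s['rvec'],float))[0]
    p=np.stack([(u-s['cx'])/s['fx']*z,(v-s['cy'])/s['fy']*z,z],-1); return (p-np.ravel(s['tvec']))@R
def plane(s,u,v,h):
    R=cv2.Rodrigues(np.array(s['rvec'],float))[0]; c=-R.T@np.ravel(s['tvec'])
    d=R.T@np.array([(u-s['cx'])/s['fx'],(v-s['cy'])/s['fy'],1]); return c+d*(h-c[2])/d[2]
E
python3 - <<'E'
from h import *
import pickle
d={}
for n in('scene','side'):
    s=snapshot(n); cv2.imwrite(f'pics/{n}0.png',s['image']); d[n]=s
    R=cv2.Rodrigues(np.array(s['rvec'],float))[0]; print(n,-R.T@np.ravel(s['tvec']),s['fx'])
pickle.dump(d,open('d0.pkl','wb'))
o=get_obs(); print({k:np.round(v,3) for k,v in o.items()})
E
```

```text
scene [ 1.27957853 -0.15368793  0.64581915] 441.52210456262816
side [ 0.2402633  -0.68577234  0.93068953] 581.9426936607147
{'time': np.float64(0.1), 'joint_positions': array([-1.422,  0.088,  1.372, -0.   ,  1.684, -0.103]), 'qvel': array([ 0.001, -0.002, -0.004,  0.001,  0.002, -0.   ]), 'joint_torque': array([ 2.0000e-03, -3.4125e+01, -3.0330e+01,  7.2000e-02,  3.0000e-02,
       -0.0000e+00]), 'tool_pos': array([ 0.137, -0.532,  0.204]), 'ee_rot': array([-3.14 , -0.   ,  0.252]), 'wrist_force': array([ 0.249, -0.422,  0.555]), 'wrist_torque': array([0.03 , 0.007, 0.016]), 'finger_force': np.float64(0.0), 'width': np.float64(0.094)}
```

View pics/scene0.png

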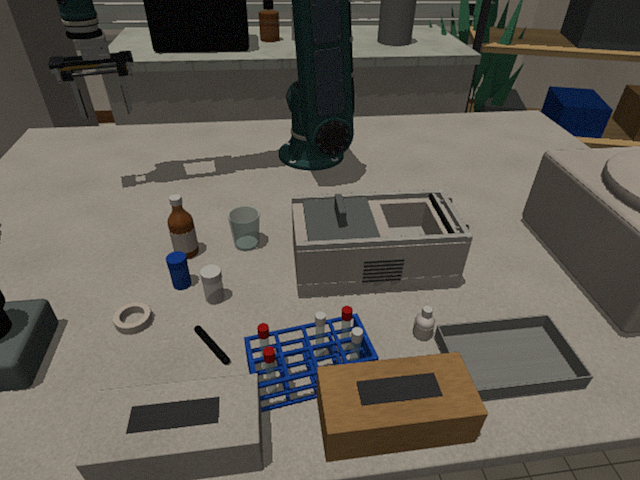

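View pics/side0.png

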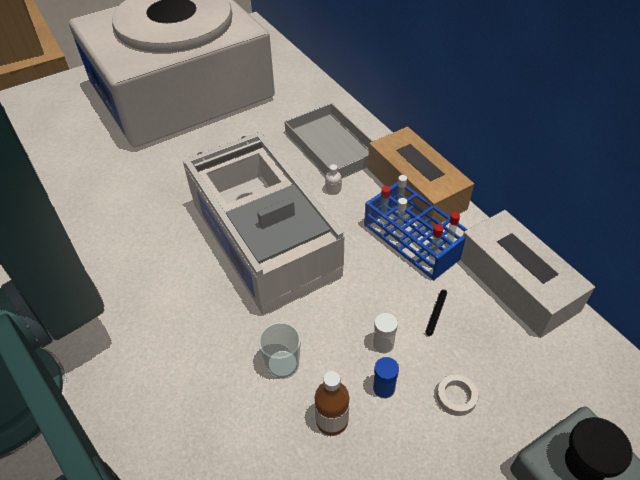

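The scene view shows the white-capped jar at (212,284), its blue look-alike at (178,270), the flask at (182,228) and the beaker at (245,228). The box is at (380,240), with the hatch on the left part and the well at (405,215). In the side view the jar is at (385,332), the blue one at (386,378), the grip bar at (275,208) and the well at (240,180).

Candidates in the side view: the white-cap, clear-body jar (385,332), the blue jar (386,378) and the dropper (333,180). The first fits because it is clear, has a white cap, and isn't behind the box. I'll confirm it in an enlarged crop and measure.

Run:
```python
from h import *
import pickle
d=pickle.load(open('d0.pkl','rb'))
a=cv2.resize(d['side']['image'][300:420,340:440],None,fx=4,fy=4,interpolation=cv2.INTER_CUBIC)
b=cv2.resize(d['scene']['image'][245:315,160:240],None,fx=5,fy=5,interpolation=cv2.INTER_CUBIC)
c=np.zeros((480,800,3),np.uint8); c[:480,:400]=a; c[:350,400:800]=b; cv2.imwrite('pics/crop.png',c)
for n,roi in(('scene',(195,235,255,310)),('side',(365,405,305,358))):
    s=d[n]; P=cloud(s); u0,u1,v0,v1=roi; Q=P[v0:v1,u0:u1].reshape(-1,3)
    Q=Q[(Q[:,2]>.03)&(Q[:,2]<.1)]; T=Q[Q[:,2]>.071]
    print(n,'jar top n',len(T),T.min(0),T.max(0),np.median(Q[:,2]),Q[:,2].max())
    if len(T)>10: (cx,cy),r=cv2.minEnclosingCircle(T[:,:2].astype(np.float32)); print('circle',cx,cy,r)
# case: points at top heights
s=d['side'];P=cloud(s).reshape(-1,3)
box=(abs(P[:,0]-.5)<.35)&(abs(P[:,1])<.4)
for s_n in('side','scene'):
  P=cloud(d[s_n]).reshape(-1,3)
  M=(P[:,0]>.2)&(P[:,0]<.8)&(P[:,1]>-.35)&(P[:,1]<.3)
  for lo,hi,nm in((.12,.129,'top'),(.129,.137,'hatch'),(.137,.142,'rails'),(.165,.18,'grip')):
    Q=P[M&(P[:,2]>lo)&(P[:,2]<hi)]
    if len(Q)>5: print(s_n,nm,len(Q),cv2.minAreaRect(Q[:,:2].astype(np.float32)),Q.mean(0))
```

```text
scene jar top n 237 [ 0.59761621 -0.28783659  0.07115336] [ 0.63990223 -0.24820073  0.07710578] 0.06679909148444768 0.07710577992943614
circle 0.618678092956543 -0.2670696973800659 0.02133912779390812
side jar top n 388 [ 0.57075714 -0.32993616  0.07107669] [ 0.63661516 -0.25116669  0.08032908] 0.07426560820293276 0.08032907690013366
circle 0.6017165780067444 -0.2900279462337494 0.04570076987147331
side top 2876 ((0.5070885419845581, -0.022249609231948853), (0.4920627772808075, 0.4513651430606842), 37.40321731567383) [0.54537995 0.03693288 0.12555538]
side hatch 3912 ((0.5024286508560181, -0.0142270028591156), (0.5469664335250854, 0.40313902497291565), 44.73268127441406) [0.54846174 0.0148335  0.13477075]
side rails 3060 ((0.5083481669425964, -0.019102275371551514), (0.5498617887496948, 0.4154248535633087), 44.74162673950195) [0.54805605 0.06029801 0.13904386]
side grip 390 ((0.3927733898162842, -0.0050195083022117615), (0.3875788748264313, 0.04687749594449997), 2.5189783573150635) [ 0.47522148 -0.01579706  0.171779  ]
scene top 2511 ((0.5126254558563232, 0.003590196371078491), (0.5046911835670471, 0.502349853515625), 37.469600677490234) [0.55161718 0.06244301 0.124353  ]
scene hatch 4073 ((0.5061630606651306, 0.008082151412963867), (0.5139380693435669, 0.5058525800704956), 39.05572509765625) [0.5549921  0.03141643 0.13390331]
scene rails 1523 ((0.5035147666931152, 0.008747190237045288), (0.5129714608192444, 0.5073254704475403), 39.64838790893555) [0.55453388 0.09235948 0.13830205]
scene grip 408 ((0.3833361864089966, -0.013266652822494507), (0.11621206253767014, 0.40205490589141846), 76.93118286132812) [0.35017846 0.0134365  0.17178818]
```

View pics/crop.png

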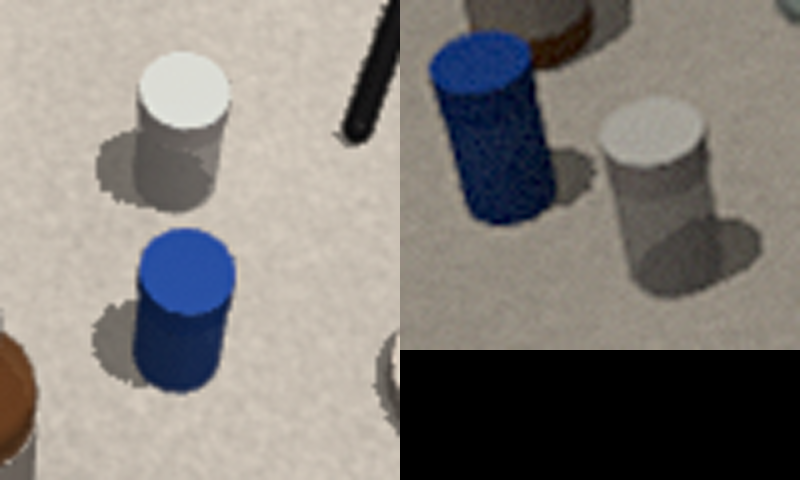

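The crop confirms it: the jar has a white cap and a clear body (left panel 183,90; right panel 653,130), and the blue one beside it is not meant. Next I'll use largest connected components for the box geometry.

```bash
cat > m.py <<'E'
from h import *
def comp(s,lo,hi,roi,k=5):
    P=cloud(s); u0,u1,v0,v1=roi; m=np.zeros(P.shape[:2],np.uint8)
    m[v0:v1,u0:u1]=((P[...,2]>lo)&(P[...,2]<hi)&(s['range_z']>0))[v0:v1,u0:u1]
    n,l,st,_=cv2.connectedComponentsWithStats(m); i=1+np.argmax(st[1:,4]); return P[l==i]
E
python3 - <<'E'
from m import *
import pickle
d=pickle.load(open('d0.pkl','rb'))
for n,roi in(('scene',(195,235,255,310)),('side',(368,402,308,350))):
    s=d[n]; im=s['image'].astype(int); u0,u1,v0,v1=roi
    m=np.zeros(im.shape[:2],np.uint8); m[v0:v1,u0:u1]=0
    Q=comp(s,.068,.085,roi); Q2=Q[Q[:,2]>.072]; print(n,'jar',len(Q2),(Q2.min(0)+Q2.max(0))/2,np.ptp(Q2,0),cv2.minEnclosingCircle(Q2[:,:2].astype(np.float32)))
for n,roi in(('scene',(285,475,180,250)),('side',(180,350,130,275))):
    s=d[n]
    for lo,hi,nm in((.11,.18,'all'),(.131,.137,'hatch'),(.165,.18,'grip'),(.137,.144,'rails')):
        Q=comp(s,lo,hi,roi); r=cv2.minAreaRect(Q[:,:2].astype(np.float32)); print(n,nm,len(Q),np.round(r[0],4),np.round(r[1],4),round(r[2],2),Q[:,2].mean())
for n,roi in(('scene',(150,200,245,295)),('side',(368,402,355,400)),('scene',(225,265,200,255)),('side',(255,305,320,380)),('scene',(165,200,190,262)),('side',(310,355,368,435)),):
    Q=comp(d[n],.05,.16,roi); print(n,roi,Q.min(0),Q.max(0))
E
```

```text
scene jar 223 [ 0.61802469 -0.26859272  0.07455671] [0.04081697 0.03848774 0.00509814] ((0.618678092956543, -0.2670696973800659), 0.02133912779390812)
side jar 372 [ 0.61671401 -0.27154847  0.07619598] [0.03980231 0.04076355 0.0082662 ] ((0.6164027452468872, -0.2718569040298462), 0.020802661776542664)
scene all 8327 [0.5568 0.0741] [0.3469 0.1838] 88.35 0.13203646266188832
scene hatch 3157 [0.5495 0.0697] [0.3353 0.1642] 88.95 0.1341547680851384
scene grip 161 [ 0.5553 -0.0065] [0.0138 0.0722] 88.24 0.1703234662421546
scene rails 1015 [0.5582 0.0708] [0.3409 0.1799] 88.91 0.13821836072462473
side all 11210 [0.5545 0.0691] [0.3485 0.1811] 88.07 0.13407573852736193
side hatch 3023 [ 0.5583 -0.0221] [0.1665 0.1609] 88.23 0.1352569315064538
side grip 303 [ 0.5519 -0.0108] [0.0171 0.0692] 88.44 0.17150418551574914
side rails 2295 [0.5554 0.0692] [0.3476 0.1798] 88.39 0.13969553609843957
scene (150, 200, 245, 295) [ 0.54942006 -0.35760339  0.05005966] [ 0.59021507 -0.31871091  0.07645258]
side (368, 402, 355, 400) [ 0.54523155 -0.36253497  0.05037984] [ 0.58563301 -0.3216378   0.08062093]
scene (225, 265, 200, 255) [ 0.40565945 -0.23839248  0.05011317] [ 0.48144169 -0.16926417  0.0864224 ]
side (255, 305, 320, 380) [ 0.40668951 -0.2435309   0.05003172] [ 0.4776529  -0.17205336  0.08946348]
scene (165, 200, 190, 262) [ 0.44744551 -0.3656259   0.05013844] [ 0.49010593 -0.31143781  0.15009396]
side (310, 355, 368, 435) [ 0.43111619 -0.37083528  0.05020099] [ 0.4849708  -0.31711373  0.15448853]
```

drive_tool --pt "0 0 0 0 0 -1" --pt "0 0 0 0 0 -1" --pt "0 0 0 0 0 -1" --pt "0 0 0 0 0 -1" --pt "0 0 0 0 0 -1" --pt "0 0 0 0 0 -1" --pt "0 0 0 0 0 -1" --pt "0 0 0 0 0 -1" --pt "0 0 0 0 0 -1" --pt "0 0 0 0 0 -1" --pt "0 0 0 0 0 -1" --pt "0 0 0 0 0 -1" --pt "0 0 0 0 0 -0.9" --pt "0 0 0 0 0 0" --gripper 0

```text
time: 1.85
tool_pos: [0.137, -0.5324, 0.2049]
ee_rot: [-3.141, -0.001, 1.541]
wrist_force: [-0.2, 0.3, -0.3]
width: 0.0942
finger_force: 0.0
```

drive_tool --pt "0.57 0.98 0 0 0 0" --pt "0.57 0.98 0 0 0 0" --pt "0.57 0.98 0 0 0 0" --pt "0.57 0.98 0 0 0 0" --pt "0.57 0.98 0 0 0 0" --pt "0.57 0.98 0 0 0 0" --pt "0.57 0.98 0 0 0 0" --pt "0.57 0.98 0 0 0 0" --pt "0.57 0.98 0 0 0 0" --pt "0.57 0.98 0 0 0 0" --pt "0.57 0.98 0 0 0 0" --pt "0.57 0.98 0 0 0 0" --pt "0 0 0 0 0 0" --pt "0 0 0 0 0 0"

```text
time: 3.6
tool_pos: [0.6146, -0.2731, 0.2049]
ee_rot: [-3.14, 0.0, 1.541]
wrist_force: [-0.4, -0.5, 0.3]
width: 0.0941
finger_force: 0.0
```

Run:
```python
from h import *
s=snapshot('wrist'); cv2.imwrite('pics/w1.png',s['image'])
R=cv2.Rodrigues(np.array(s['rvec'],float))[0]; print(-R.T@np.ravel(s['tvec']),R[2],s['fx'])
o=get_obs(); print(o['tool_pos'],o['ee_rot'],o['joint_positions'],o['time'],o['wrist_force'])
P=cloud(s); import pickle; pickle.dump(s,open('w1.pkl','wb'))
m=((P[...,2]>.068)&(P[...,2]<.085)).astype(np.uint8); n,l,st,c=cv2.connectedComponentsWithStats(m)
for i in range(1,n):
    if st[i,4]>200:
        Q=P[l==i]; print(c[i],st[i],cv2.minEnclosingCircle(Q[:,:2].astype(np.float32)),Q[:,2].mean())
```

```text
[ 0.61725929 -0.20738218  0.38350703] [-0.00821251 -0.22587997 -0.97412052] 416.70741550365983
[ 0.61431482 -0.27346713  0.20535911] [-3.14075475e+00  3.01865566e-04  1.54029233e+00] [-5.02751450e-01  3.65985354e-01  1.03712336e+00 -6.59292093e-04
  1.73909278e+00 -4.72357566e-01] 3.65 [ 0.61506513 -0.1272457   0.13951579]
[584.95207586  74.34879549] [ 541    0   99  140 3902] ((0.8102001547813416, -0.15454433858394623), 0.056394074112176895) 0.06978488650520914
[582.49085366  90.05792683] [572  77  23  25 328] ((0.8051719665527344, -0.17296379804611206), 0.007279443088918924) 0.07676667109554737
[ 67.18845144 150.96509186] [  20  100  110  104 3810] ((0.4425484538078308, -0.2050054371356964), 0.03651103377342224) 0.0791637949092668
[320.96550095 231.71880907] [ 295  206   53   52 2116] ((0.6168500781059265, -0.2691188156604767), 0.020053796470165253) 0.07415628811836612
[636.73170732 297.81463415] [632 271   8  44 205] ((0.8652670979499817, -0.3261915445327759), 0.01810448244214058) 0.07093367979008038
[133.46028513 299.80244399] [100 291  57  24 491] ((0.4624016284942627, -0.32275211811065674), 0.02089407853782177) 0.07633321942649435
[260.48763809 319.5891636 ] [ 236  296   50   48 1901] ((0.5661389231681824, -0.339358925819397), 0.020178792998194695) 0.07398556531541363
```

View pics/w1.png

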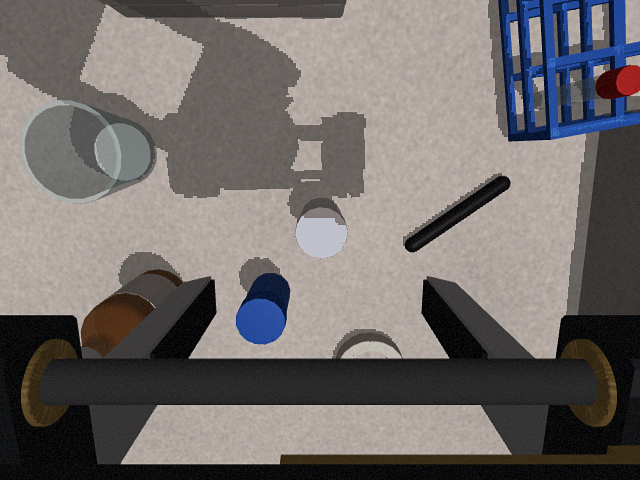

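The wrist view shows the white cap at (321,232), measured at (0.617, -0.269) with radius 20 mm, and the blue one at (262,322), off to the side of the fingers. I'll grasp at the cap.

drive_tool --pt "0.1 0.065 0.5 0 0 0" --pt "0 0 0.9 0 0 0" --pt "0 0 0.9 0 0 0" --pt "0 0 0.9 0 0 0" --pt "0 0 0.5 0 0 0" --pt "0 0 0.27 0 0 0" --pt "0 0 0 0 0 0"

```text
time: 4.53
tool_pos: [0.6177, -0.2693, 0.0469]
ee_rot: [3.142, 0.0, 1.541]
wrist_force: [0.1, 0.1, 0.4]
width: 0.0939
finger_force: 0.0
```

drive_tool --pt "0 0 0 0 0 0" --pt "0 0 0 0 0 0" --pt "0 0 0 0 0 0" --pt "0 0 0 0 0 0" --pt "0 0 0 0 0 0" --pt "0 0 0 0 0 0" --gripper 1

```text
time: 5.28
tool_pos: [0.6178, -0.2689, 0.0466]
ee_rot: [-3.141, 0.0, 1.542]
wrist_force: [-0.5, -0.3, -0.3]
width: 0.0385
finger_force: 30.0
```

drive_tool --pt "0 0 -0.4 0 0 0" --pt "0 0 -0.8 0 0 0" --pt "0 0 -0.9 0 0 0" --pt "0 0 -0.9 0 0 0" --pt "0 0 -0.9 0 0 0" --pt "0 0 -0.9 0 0 0" --pt "0 0 -0.7 0 0 0" --pt "0.4 -0.1 0 0 0 0" --pt "0.8 -0.2 0 0 0 0" --pt "0.9 -0.2 0 0 0 0" --pt "0.9 -0.2 0 0 0 0" --pt "0.9 -0.2 0 0 0 0" --pt "0.9 -0.2 0 0 0 0" --pt "0.9 -0.2 0 0 0 0" --pt "0.9 -0.2 0 0 0 0" --pt "0.8 -0.2 0 0 0 0" --pt "0.5 -0.05 0 0 0 0" --pt "0.3 0 0 0 0 0" --pt "0 0 0 0 0 0" --pt "0 0 0 0 0 0"

```text
time: 7.78
tool_pos: [0.5576, 0.0602, 0.2664]
ee_rot: [-3.141, 0.001, 1.541]
wrist_force: [-0.4, -0.4, -1.6]
width: 0.0386
finger_force: 30.0
```

Run:
```python
from m import *
import pickle
s=snapshot('wrist'); pickle.dump(s,open('w2.pkl','wb')); cv2.imwrite('pics/w2.png',s['image'])
o=get_obs(); print(o['tool_pos'],o['ee_rot'],o['width'],o['finger_force'],o['wrist_force'])
roi=(0,640,0,480)
for lo,hi,nm in((.04,.053,'seat'),(.055,.065,'insert'),(.121,.13,'top'),(.132,.1368,'hatch'),(.165,.18,'grip'),(.137,.144,'rails')):
    Q=comp(s,lo,hi,roi); r=cv2.minAreaRect(Q[:,:2].astype(np.float32)); print(nm,len(Q),np.round(r[0],4),np.round(r[1],4),round(r[2],2),Q.mean(0))
```

```text
[0.55764661 0.06007275 0.26648062] [-3.14140220e+00  5.06164604e-04  1.54046725e+00] 0.03841050307877802 29.9998077750206 [ 0.48152069  0.91637382 -1.37235987]
seat 2153 [0.5572 0.1418] [0.0468 0.0463] 87.16 [0.55710835 0.1423389  0.04643388]
insert 14263 [0.5571 0.1419] [0.1045 0.1208] 88.25 [0.55706322 0.14438325 0.05933574]
top 18406 [0.556  0.1015] [0.218  0.1535] 88.43 [0.55658207 0.12693671 0.12452828]
hatch 7285 [0.5538 0.0267] [0.0731 0.1484] 88.58 [0.55079946 0.04278201 0.13420865]
grip 49 [ 0.5213 -0.0086] [0.0054 0.0092] 19.42 [ 0.52215629 -0.00925853  0.17102275]
rails 5176 [0.6377 0.1004] [0.2395 0.0126] 88.38 [0.63805993 0.11464023 0.13833601]
```

View pics/w2.png

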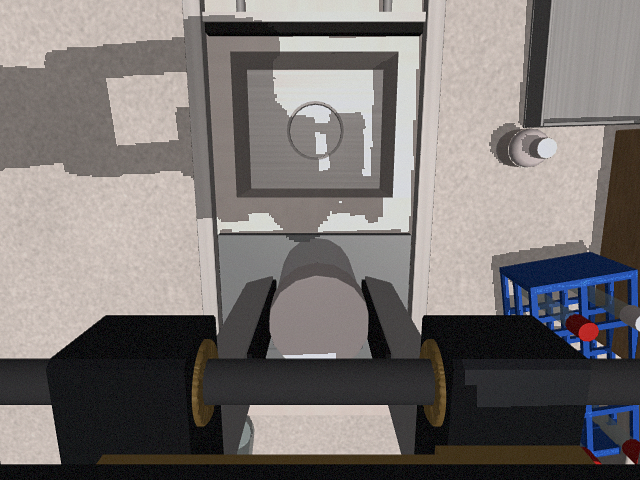

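The wrist view shows the seat circle at (315,130), the black seal strip at row 28, the hatch edge at row 234 and the held jar at (318,315). The seat measures (0.5571, 0.142), which agrees with the well centre. I'll move over it and go down partway.

drive_tool --pt "0.4 -0.02 0 0 0 0" --pt "0.7 -0.03 0 0 0 0" --pt "0.6 -0.02 0 0 0 0" --pt "0.35 0 0 0 0 0" --pt "0 0 0.5 0 0 0" --pt "0 0 0.8 0 0 0" --pt "0 0 0.8 0 0 0" --pt "0 0 0.7 0 0 0" --pt "0 0 0.5 0 0 0" --pt "0 0 0.3 0 0 0" --pt "0 0 0 0 0 0"

```text
time: 9.2
tool_pos: [0.5565, 0.143, 0.1218]
ee_rot: [-3.14, 0.0, 1.542]
wrist_force: [0.0, -0.4, -0.4]
width: 0.0385
finger_force: 30.0
```

Run:
```python
from m import *
import pickle
d=pickle.load(open('w2.pkl','rb'))
P=cloud(d)
# strip: dark pixels near row 28, and edges profile along column 315
for r in range(8,45,2): print(r,np.round(P[r,315],4),d['image'][r,315])
for r in range(228,240,2): print(r,np.round(P[r,315],4),d['image'][r,315])
s=snapshot('wrist'); cv2.imwrite('pics/w3.png',s['image'])
o=get_obs(); print(o['tool_pos'],o['ee_rot'],o['width'],o['finger_force'],o['wrist_force'])
Q=comp(s,.145,.17,(200,440,150,400)); print(len(Q),Q[:,2].max(),cv2.minEnclosingCircle(Q[Q[:,2]>.143][:,:2].astype(np.float32)))
```

```text
8 [0.5604 0.2211 0.1257] [206 213 215]
10 [0.5603 0.22   0.1253] [206 215 214]
12 [0.5603 0.2152 0.1374] [213 217 217]
14 [0.5603 0.2138 0.1381] [210 215 213]
16 [0.5602 0.2125 0.1383] [211 215 214]
18 [0.5602 0.2119 0.1359] [211 215 213]
20 [0.5601 0.2101 0.1382] [218 222 220]
22 [0.5601 0.2096 0.1355] [46 48 48]
24 [0.5601 0.2083 0.1357] [30 33 37]
26 [0.56   0.2071 0.1356] [29 29 28]
28 [0.56   0.2057 0.1363] [31 35 35]
30 [0.5599 0.204  0.1378] [27 27 26]
32 [0.5599 0.2034 0.1352] [21 15 19]
34 [0.5599 0.2031 0.1315] [ 5  9 10]
36 [0.5598 0.2037 0.124 ] [162 166 167]
38 [0.5598 0.2026 0.123 ] [210 219 215]
40 [0.5597 0.2005 0.1266] [207 214 211]
42 [0.5597 0.1996 0.1247] [207 215 214]
44 [0.5597 0.1984 0.1243] [210 215 215]
228 [0.5554 0.0658 0.1251] [119 126 133]
230 [0.5554 0.0639 0.1237] [121 125 136]
232 [0.5553 0.0626 0.1253] [125 131 137]
234 [0.5554 0.0627 0.1337] [41 38 42]
236 [0.5554 0.0614 0.1348] [71 69 70]
238 [0.5567 0.0786 0.223 ] [ 97  97 102]
[0.55719389 0.14306691 0.12292275] [3.14132909e+00 9.18841299e-05 1.54171789e+00] 0.03855651244943528 29.999723732471466 [-0.61287171 -0.22966905  0.20957928]
9641 0.1699920588659966 ((0.5573667287826538, 0.15270781517028809), 0.03143010288476944)
```

View pics/w3.png

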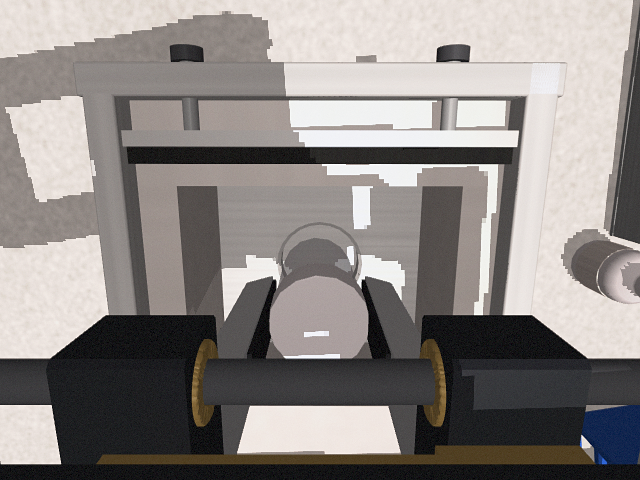

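The jar is centred over the seat ring at about (319,260). I'll lower it in gently.

drive_tool --pt "-0.01 0 0.15 0 0 0" --pt "0 0 0.15 0 0 0" --pt "0 0 0.15 0 0 0" --pt "0 0 0.1 0 0 0" --pt "0 0 0.07 0 0 0" --pt "0 0 0 0 0 0" --pt "0 0 0 0 0 0"

```text
time: 10.12
tool_pos: [0.5571, 0.1426, 0.0981]
ee_rot: [3.141, 0.0, 1.542]
wrist_force: [-0.7, -0.0, -1.2]
width: 0.0385
finger_force: 30.0
```

drive_tool --pt "0 0 0.04 0 0 0" --pt "0 0 0.04 0 0 0" --pt "0 0 0.02 0 0 0" --pt "0 0 0 0 0 0"

```text
time: 10.62
tool_pos: [0.5569, 0.1426, 0.0938]
ee_rot: [-3.141, 0.0, 1.542]
wrist_force: [-0.5, 0.7, -0.6]
width: 0.0384
finger_force: 30.0
```

drive_tool --pt "0 0 0 0 0 0" --pt "0 0 0 0 0 0" --pt "0 0 0 0 0 0" --pt "0 0 0 0 0 0" --gripper 0.35

```text
time: 11.12
tool_pos: [0.5571, 0.1426, 0.094]
ee_rot: [3.141, 0.0, 1.542]
wrist_force: [-0.5, -0.2, -0.5]
width: 0.0615
finger_force: 0.0
```

drive_tool --pt "0 0 -0.2 0 0 0" --pt "0 0 -0.4 0 0 0" --pt "0 0 -0.7 0 0 0" --pt "0 0 -0.9 0 0 0" --pt "0 0 -0.8 0 0 0" --pt "-0.3 0 0 0 0 0" --pt "-0.7 0 0 0 0 0" --pt "-0.7 0 0 0 0 0" --pt "-0.3 0 0 0 0 0" --pt "0 0 0 0 0 0"

```text
time: 12.38
tool_pos: [0.5543, 0.0619, 0.2131]
ee_rot: [-3.14, -0.0, 1.54]
wrist_force: [0.5, 0.9, -0.7]
width: 0.0609
finger_force: 0.0
```

Run:
```python
from m import *
s=snapshot('wrist'); cv2.imwrite('pics/w4.png',s['image'])
o=get_obs(); print(o['tool_pos'],o['ee_rot'],o['width'],o['wrist_force'],o['joint_positions'])
for lo,hi,nm in((.116,.124,'cap'),(.055,.065,'insert'),(.164,.18,'grip')):
    roi=(230,400,50,320) if nm=='cap' else (150,500,0,400)
    Q=comp(s,lo,hi,roi); r=cv2.minAreaRect(Q[:,:2].astype(np.float32)); print(nm,len(Q),np.round(r[0],4),np.round(r[1],4),round(r[2],2),Q.mean(0),np.ptp(Q[:,2]),cv2.minEnclosingCircle(Q[:,:2].astype(np.float32)))
```

```text
[0.55441989 0.06265079 0.21325788] [-3.14063093e+00 -4.17476744e-04  1.54117261e+00] 0.061040135809051245 [-0.01318024  0.48471417  0.23235466] [1.06192762e-02 1.04337199e-01 1.33686497e+00 4.59742148e-04
 1.70133461e+00 4.03024219e-02]
cap 3233 [0.5561 0.1423] [0.0393 0.0388] 87.32 [0.55610471 0.14244837 0.12129949] 0.005331731454464889 ((0.5560047626495361, 0.14225409924983978), 0.02012879028916359)
insert 19012 [0.5571 0.1419] [0.1046 0.1208] 88.24 [0.55741482 0.14413497 0.05937188] 0.009979543251811808 ((0.557135820388794, 0.14182819426059723), 0.07971733808517456)Traceback (most recent call last):
  File "<stdin>", line 6, in <module>
  File "m.py", line 5, in comp
    n,l,st,_=cv2.connectedComponentsWithStats(m); i=1+np.argmax(st[1:,4]); return P[l==i]
                                                      ~~~~~~~~~^^^^^^^^^^
    return _wrapfunc(a, 'argmax', axis=axis, out=out, **kwds)
    return bound(*args, **kwds)
ValueError: attempt to get argmax of an empty sequence
```

View pics/w4.png

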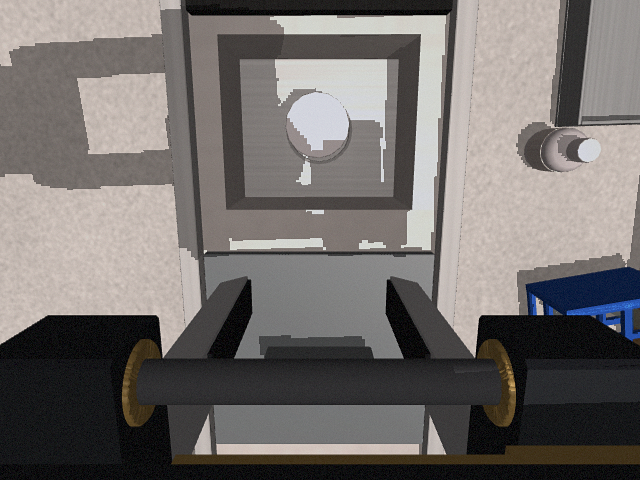

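The jar's cap is at (319,125) px, measured (0.556, 0.142, 0.121), so it is seated and upright. Next I'll close the fingers and go behind the grip bar.

drive_tool --pt "-0.5 0 0 0 0 0" --pt "-0.8 0 0 0 0 0" --pt "-0.8 0 0 0 0 0" --pt "-0.5 0 0 0 0 0" --pt "-0.35 0 0 0 0 0" --pt "0 0 0 0 0 0" --pt "0 0 0.4 0 0 0" --pt "0 0 0.6 0 0 0" --pt "0 0 0.4 0 0 0" --pt "0 0 0.2 0 0 0" --pt "0 0 0 0 0 0" --gripper 1

```text
time: 13.8
tool_pos: [0.5509, -0.055, 0.1492]
ee_rot: [-3.14, -0.0, 1.542]
wrist_force: [-0.3, -0.6, 0.0]
width: 0.0005
finger_force: 0.0
```

drive_tool --pt "0.2 0 0 0 0 0" --pt "0.2 0 0 0 0 0" --pt "0.1 0 0 0 0 0" --pt "0.1 0 0 0 0 0" --pt "0.1 0 0 0 0 0" --pt "0.1 0 0 0 0 0" --pt "0.1 0 0 0 0 0"

```text
time: 14.68
tool_pos: [0.5522, -0.0216, 0.1499]
ee_rot: [-3.142, 0.005, 1.54]
wrist_force: [-0.8, -6.7, -0.3]
width: 0.0004
finger_force: 3.1
```

drive_tool --pt "0.2 0 0 0 0 0" --pt "0.3 0 0 0 0 0" --pt "0.3 0 0 0 0 0" --pt "0.3 0 0 0 0 0" --pt "0.3 0 0 0 0 0" --pt "0.3 0 0 0 0 0" --pt "0.3 0 0 0 0 0" --pt "0.3 0 0 0 0 0" --pt "0.2 0 0 0 0 0" --pt "0.1 0 0 0 0 0" --pt "0 0 0 0 0 0"

```text
time: 16.05
tool_pos: [0.5554, 0.083, 0.1499]
ee_rot: [3.142, 0.004, 1.541]
wrist_force: [-0.2, -5.9, 0.6]
width: 0.0006
finger_force: 2.6
```

Run:
```python
from m import *
o=get_obs(); print(o['tool_pos'],o['wrist_force'])
s=snapshot('side'); P=cloud(s)
d=__import__('pickle').load(open('d0.pkl','rb'))['side']
o=get_obs(); print(o['tool_pos'],o['wrist_force'])
w=snapshot('wrist'); W=cloud(w)
for c in (280,360):
  for r in range(0,260):
    if 0.54<W[r,c,0]<.58 and .12<W[r,c,2]<.142 and r%3==0: print(c,r,np.round(W[r,c],4),w['image'][r,c])
```

```text
[0.55535244 0.08296554 0.14989582] [-0.20611717 -5.90131912  0.56826779]
[0.55536261 0.08294051 0.14989625] [-0.04569027 -4.77048817  1.11196564]
280 0 [0.5435 0.2094 0.1359] [15 15 19]
280 3 [0.5436 0.2077 0.1378] [32 27 34]
280 6 [0.5434 0.2072 0.1358] [24 25 28]
280 9 [0.5434 0.206  0.1359] [10 12  8]
280 12 [0.5434 0.2047 0.1367] [24 27 27]
280 15 [0.5433 0.2037 0.136 ] [21 26 23]
280 18 [0.543  0.2034 0.133 ] [13  9 16]
280 21 [0.5426 0.2035 0.1284] [14  8  7]
280 24 [0.5422 0.2034 0.1243] [160 165 177]
280 27 [0.5422 0.2021 0.1248] [160 165 177]
280 30 [0.5421 0.2009 0.1243] [164 167 180]
280 33 [0.542  0.1996 0.1248] [161 163 176]
280 36 [0.542  0.1981 0.1257] [163 165 179]
280 39 [0.5418 0.1975 0.1231] [161 167 179]
280 42 [0.5418 0.1961 0.1238] [157 165 174]
280 45 [0.5416 0.1951 0.1228] [164 169 180]
280 48 [0.5415 0.1941 0.1215] [76 79 85]
280 102 [0.5413 0.1693 0.1343] [97 95 97]
280 105 [0.5413 0.168  0.1341] [97 93 94]
280 108 [0.5413 0.1666 0.1356] [96 96 93]
280 111 [0.5411 0.1655 0.1337] [94 92 94]
280 114 [0.541  0.1643 0.1337] [99 94 95]
280 117 [0.541  0.1629 0.13
[... 2740 characters left out ...]
]
360 195 [0.5763 0.1272 0.1349] [97 98 97]
360 198 [0.5764 0.1257 0.1343] [94 93 91]
360 201 [0.5763 0.1245 0.1354] [164 164 164]
360 204 [0.5763 0.123  0.135 ] [165 162 162]
360 207 [0.5763 0.1216 0.1349] [163 162 162]
360 210 [0.5762 0.1203 0.1354] [165 162 162]
360 213 [0.5762 0.1188 0.1353] [163 161 160]
360 216 [0.5763 0.1173 0.1343] [163 162 161]
360 219 [0.5763 0.1158 0.1343] [159 158 160]
360 222 [0.5765 0.1141 0.1326] [163 163 161]
360 225 [0.5764 0.1128 0.1335] [168 169 165]
360 228 [0.5763 0.1115 0.1342] [94 91 90]
360 231 [0.5762 0.1103 0.1354] [98 97 96]
360 234 [0.5763 0.1086 0.1344] [94 95 93]
360 237 [0.5762 0.1074 0.1354] [88 90 90]
360 240 [0.5761 0.1062 0.1364] [57 53 56]
```

The gap to the seal is about 33 mm. I'll cover most of it, then creep.

drive_tool --pt "0.15 0 0 0 0 0" --pt "0.2 0 0 0 0 0" --pt "0.15 0 0 0 0 0" --pt "0.1 0 0 0 0 0" --pt "0.05 0 0 0 0 0" --pt "0 0 0 0 0 0"

```text
time: 16.9
tool_pos: [0.5561, 0.1089, 0.1499]
ee_rot: [3.142, 0.003, 1.541]
wrist_force: [-0.6, -5.7, 1.3]
width: 0.0003
finger_force: 2.6
```

drive_tool --pt "0.02 0 0 0 0 0" --pt "0.02 0 0 0 0 0" --pt "0.02 0 0 0 0 0" --pt "0.02 0 0 0 0 0"

```text
time: 17.4
tool_pos: [0.5562, 0.1117, 0.1499]
ee_rot: [3.142, 0.004, 1.54]
wrist_force: [0.4, -5.5, 0.7]
width: 0.0005
finger_force: 3.0
```

drive_tool --pt "0.02 0 0 0 0 0" --pt "0.02 0 0 0 0 0" --pt "0 0 0 0 0 0"

```text
time: 17.77
tool_pos: [0.5563, 0.1134, 0.1499]
ee_rot: [3.142, 0.004, 1.54]
wrist_force: [-0.0, -6.1, 1.2]
width: 0.0005
finger_force: 2.9
```

drive_tool --pt "0.02 0 0 0 0 0" --pt "0.01 0 0 0 0 0" --pt "0 0 0 0 0 0"

```text
time: 18.15
tool_pos: [0.5563, 0.1145, 0.1499]
ee_rot: [-3.142, 0.004, 1.54]
wrist_force: [0.7, -6.1, 1.0]
width: 0.0006
finger_force: 2.9
```

drive_tool --pt "0.02 0 0 0 0 0" --pt "0 0 0 0 0 0" --pt "0 0 0 0 0 0"

```text
time: 18.52
tool_pos: [0.5563, 0.1153, 0.1499]
ee_rot: [-3.142, 0.004, 1.54]
wrist_force: [0.4, -5.8, -0.6]
width: 0.0003
finger_force: 2.9
```

drive_tool --pt "0.02 0 0 0 0 0" --pt "0 0 0 0 0 0" --pt "0 0 0 0 0 0"

```text
time: 18.9
tool_pos: [0.5564, 0.1161, 0.1499]
ee_rot: [3.142, 0.004, 1.54]
wrist_force: [-0.2, -5.8, 1.1]
width: 0.0006
finger_force: 2.9
```

drive_tool --pt "0.02 0 0 0 0 0" --pt "0 0 0 0 0 0" --pt "0 0 0 0 0 0"

```text
time: 19.27
tool_pos: [0.5564, 0.1164, 0.1499]
ee_rot: [-3.142, 0.005, 1.54]
wrist_force: [-0.1, -6.4, 0.4]
width: 0.001
finger_force: 3.4
```

drive_tool --pt "0.02 0 0 0 0 0" --pt "0 0 0 0 0 0" --pt "0 0 0 0 0 0"

```text
time: 19.65
tool_pos: [0.5563, 0.1167, 0.1499]
ee_rot: [-3.141, 0.006, 1.54]
wrist_force: [-0.1, -8.1, 0.9]
width: 0.0005
finger_force: 4.0
```

The seal is resisting (8 N in all). I'll keep going in small steps.

drive_tool --pt "0.02 0 0 0 0 0" --pt "0 0 0 0 0 0" --pt "0 0 0 0 0 0"

```text
time: 20.02
tool_pos: [0.5564, 0.117, 0.1499]
ee_rot: [-3.141, 0.007, 1.539]
wrist_force: [-1.1, -9.3, 1.4]
width: 0.0006
finger_force: 4.6
```

drive_tool --pt "0.02 0 0 0 0 0" --pt "0 0 0 0 0 0" --pt "0 0 0 0 0 0"

```text
time: 20.4
tool_pos: [0.5564, 0.1173, 0.1499]
ee_rot: [-3.141, 0.008, 1.539]
wrist_force: [-0.9, -10.3, 1.1]
width: 0.0003
finger_force: 5.1
```

drive_tool --pt "0.02 0 0 0 0 0" --pt "0 0 0 0 0 0" --pt "0 0 0 0 0 0"

```text
time: 20.78
tool_pos: [0.5564, 0.1176, 0.1499]
ee_rot: [-3.141, 0.009, 1.539]
wrist_force: [-0.6, -11.2, 1.6]
width: 0.0004
finger_force: 5.7
```

drive_tool --pt "0.015 0 0 0 0 0" --pt "0 0 0 0 0 0" --pt "0 0 0 0 0 0" --pt "0 0 0 0 0 0"

```text
time: 21.28
tool_pos: [0.5564, 0.1177, 0.15]
ee_rot: [-3.141, 0.01, 1.538]
wrist_force: [-1.1, -12.5, 2.0]
width: 0.0005
finger_force: 6.1
```

The push is about 12 N, with roughly 6 N of that on the seal. I'll back off and rise clear.

drive_tool --pt "-0.05 0 0 0 0 0" --pt "-0.1 0 0 0 0 0" --pt "-0.2 0 0 0 0 0" --pt "-0.3 0 0 0 0 0" --pt "0 0 -0.5 0 0 0" --pt "0 0 -0.8 0 0 0" --pt "0 0 -0.8 0 0 0" --pt "0 0 -0.4 0 0 0" --pt "0 0 0 0 0 0"

```text
time: 22.4
tool_pos: [0.5562, 0.0967, 0.251]
ee_rot: [3.139, -0.0, 1.542]
wrist_force: [0.4, -0.5, -0.5]
width: 0.0004
finger_force: 0.0
```

Run:
```python
from m import *
o=get_obs(); print(o['tool_pos'],o['wrist_force'],o['time'])
w=snapshot('scene'); cv2.imwrite('pics/s5.png',cv2.resize(w['image'][160:310,250:500],None,fx=3,fy=3))
```

```text
[0.55618805 0.09674191 0.25100737] [ 0.39533344 -0.47212344 -0.4819085 ] 22.4
```

View pics/s5.png

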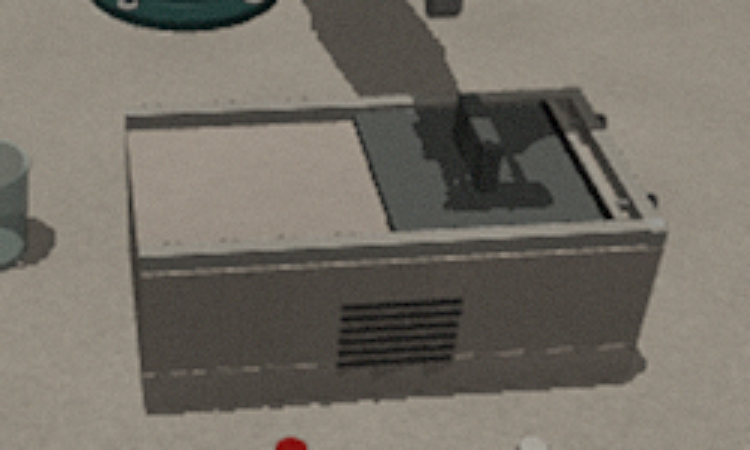

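The hatch (480,165) lies against the black seal strip (580,160) and the arm is clear, so I'm handing in.

```bash
python3 -c "
from bench import close_job; print(close_job())"
```

```text
the job is handed in; nothing more can be done
None
```

I put the jar upright in the seat and let go, pushed the hatch onto the seal with about 12 N in all (roughly 6 N on the seal), backed the arm clear without touching the bystanders, and handed the job in; no verdict came back.

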